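# Index the dividing table to its blue station and lock it

## Robot

A 6-joint arm with a two-finger parallel gripper is mounted at the origin on the work surface; the furniture and walls round the work are solid. World frame = base frame: x ahead of the robot, y to its left, z up, the work surface at z = 0. Lengths are in m, angles in rad, forces in N, time in s.
With the tool pointing down it reaches from about 0.3 to 0.775 m from the base axis. Payload 14.6 kg.
Tool frame: the origin (TCP) lies on the centre line of the jaws, within the pads' length; the fingertips stand 17 mm ahead of it and the grasp point (between the pads) lies 2 mm behind it; z points along the fingers, x is the direction in which the jaws open and shut, and the axes are right-handed (so a half turn about z gives the same grasp; the last joint's range is limited). The gripper opens to 94 mm and grips with 3 to 60 N. Pads are 16 mm wide; open, the fingers measure 119 mm over their backs; the gripper's body (75 mm by 177 mm) begins 78 mm behind the grasp point.
Start: joints at [1.207, 0.3, 1.521, -0, 1.321, -0.067], TCP at [0.161, 0.526, 0.222] pointing down, gripper open.
Joint ranges: [-3.03, 3.03], [-0.79, 2.21], [0.23, 2.52], [-1.04, 4.18], [0, 3.07], [-2.55, 2.55]. Speed limits (rad/s): [2.22, 2.22, 2.57, 3.14, 3.14, 3.14].

## Interface

Orientations are given as [roll, pitch, yaw] about the fixed x, y, z axes, in that order (R = Rz(yaw) Ry(pitch) Rx(roll)).
In Python, from station import ctrl gives the robot as it stands. The module is installed in compiled form; this text tells all that it offers.
- The arm moves only by the tool drive_tool, never from a script. Its argument "increments" is a list of rows, each a list of 3 entries, a list of its own where there are three numbers: the turn, a rotation vector about the tool's x, y, z in degrees, then the shift along the tool's x, y, z in mm, then the opening, from 0 (shut) to 1 (fully open). In form: [[[ax, ay, az], [dx, dy, dz], hand], ...]. A call has 1 to 20 rows; each row shifts and turns the commanded pose from where the row before left it, along the tool's axes as they then stand; what a row does not reach is not made up. A row lasts 1/8 s, in which the tool goes at most 62.5 mm and 10.7 degrees, less where a joint would pass 70% of its speed; a pose out of reach is approached as far as the arm can. A call with a gripper value outside its range is refused whole. The fingers move at their own pace and stop on an object; "squeeze" is the grip in N (left out, the last holds). Time passes only in rows, so rows that do not move let the fingers close. It gives the time, the measured TCP pose, the force and the opening at its end, in the units of the state.
- ctrl.get_obs(): the state, without advancing time (a new reading comes with each control period).
- ctrl.camera(name): name is "side" or "top" or "wrist"; returns the picture (400x640x3 uint8, red, green, blue); there is no depth.
- ctrl.calibration(name): a dict with "fx", "fy", "cx", "cy" (pixels), "k1" (the pictures are not rectified: a ray, as slopes to the right and down, at radius r is drawn at 1 + k1 r^2 times it, then the intrinsics apply), "rvec" (rotation vector, rad) and "tvec" (3), from world to camera coordinates, as OpenCV has them. Camera axes: x right, y down, z forward; pixel columns grow to the right and rows downward; lengths in m; the calibration is good to about 2 mm. A picture is of the moment at which its call begins: read the wrist's pose just before it. calibration takes no time and is no camera call; for the wrist camera it gives the pose at the moment of the call.
- ctrl.hand_in(): hands the job in, once; it reports no verdict.
The state is a dict: "time_s": time; "qpos": joint angles; "joint_vel": joint speeds; "tau": joint torques, N m; "ee_pos": TCP position; "eef_rot": TCP orientation; "force": force on the tool from outside, world axes, zero at the start; "moment": the same for the moment, N m; "grip_width": finger opening in m.
Only numpy, scipy, OpenCV 4.12 (cv2) and the standard library are available. Lean on these libraries where they do the work, as an engineer would, in place of code of your own. Each camera call takes 0.05 s, during which the arm holds its last target.

## Task

Bring the dividing table to its blue station for the next mark on the dial: with a fingertip, push the table round by its spokes until the blue-marked notch stands at the roller of the index lever, then push the lever's post inwards until the roller sits fully home in the blue notch, and draw back. Only push: the brass dial holder must stay lying in its seat on the table, and the tools lying about must not be moved.

Things in the scene. Friction and masses are not known exactly. Their poses are not given: they have to be found in the camera images.
- dividing_table: Grey cast foot fixed to the bench: disc 144 mm across, 10 mm high; origin at the centre of its underside, on the table's vertical axis. In its frame the index lever lies on the -y side, pivot at (75, -56) mm. On the foot turns the steel index plate, 120 mm across, z = 22 to 34 mm, 12 V notches in its rim (one every 30 degrees), and on that an aluminium drum, 80 mm across, up to z = 52 mm.
- index_plate (a joint): Angle of index plate, drum and spokes about the vertical axis, rad, growing anticlockwise seen from above, unlimited. 0 or 2 pi: the blue notch is exactly at the index point. Turns either way with light friction (0.1 N m) and stays where left. A roller pushed into a notch within about 4 degrees of it centres the plate by itself.
- blue_notch (a point): Point on the index plate, 50.2 mm from its axis, in the notch that is marked blue (both rim shoulders beside it and a bar on the drum's top are blue), where the roller's axis comes to lie when seated, at z = 28 mm. Turns with the plate.
- index_point (a point): Point fixed to the foot, 50.2 mm from the table's axis on its -y side, z = 28 mm: where the roller's axis lies when the index lever is fully home.
- spoke_a (a point): Centre of the black ball (14 mm) at the end of one of four level spokes, 88 mm from the axis, z = 47 mm. Spokes: steel rods 8 mm thick, axis at z = 47 mm, from the drum (radius 40) to the ball; this one stands 45 degrees anticlockwise (from above) of the blue notch, the others every 90 degrees. Beyond radius 60 mm nothing under them is higher than 34 mm but the lever post, 118 mm or more out.
- table_centre (a point): Centre of the drum's flat top, on the table's axis, z = 52 mm; the dial holder lies on it inside a low brass ring (inner diameter 44 mm, 4 mm high). Turns with the plate.
- index_lever (a joint): Angle of the index lever about its vertical pivot, rad, anticlockwise from above. 0: fully home, roller seated in a notch; grows as the lever swings outwards, away from the table, to 0.55. On the rim between two notches the roller stops it at about 0.2. Stays where left (friction 0.06 N m).
- lever_post (a point): On the axis of the upright finger post at the free end of the index lever, z = 43 mm: steel pin 9 mm thick, z = 20 to 48 mm, with a black ball 18 mm across centred at z = 56 mm on top; 171 mm from the lever's pivot. The lever's bar lies at z = 13 to 20 mm; its brass roller (8 mm thick, top at z = 34 mm) stands up from the bar 75 mm from the pivot.
- lever_pivot (a point): Axis of the index lever's pivot, z = 16 mm; fixed to the foot.
- dial_holder: Round brass dial holder with a white enamel dial, 41 mm across, 6 mm thick, lying loose in the ring on top of the drum; origin at the centre of its underside.
- loupe: Black eye loupe, 34 mm across, 30 mm high, loose, a bystander; origin at the centre of its underside.
- hammer: Watch hammer with thin wooden handle, 38 x 174 x 10 mm, lying loose, a bystander; origin at the centre of its underside.
- puffer: Orange rubber air puffer, 42 x 88 x 42 mm, lying loose, a bystander; origin at the centre of its underside.
- tweezers_reverse: Grey reverse-action tweezers, 12 x 140 x 10 mm, lying loose, a bystander; origin at the centre of its underside.
- pin_vise: Brass pin vise with a scriber, 12 x 150 x 12 mm, lying loose, a bystander; origin at the centre of its underside.
- flush_cutter: Flush cutters with green sleeves, 42 x 99 x 11 mm, lying loose, a bystander; origin at the centre of its underside.

How it is judged:
At the end, for the whole second after the job is handed in: The index lever is home (within 0.04 rad) with its roller in the blue notch (blue notch within 4 mm of the index point), table and lever are at rest, and the dial holder lies flat in its seat (within 6 mm of the centre) (value of joint index_lever below 0.04 rad and horizontal distance between blue_notch and index_point below 0.004 m and velocity of joint index_plate between -0.05 and 0.05 rad/s and velocity of joint index_lever between -0.05 and 0.05 rad/s and horizontal distance between dial_holder and table_centre below 0.006 m and height (world z) of dial_holder between 0.049 and 0.057 m and angle between dial_holder's own z axis and vertical below 0.1 rad); the robot touches nothing.
It fails at once if the dial holder is lifted or knocked out of its seat (height (world z) of dial_holder above 0.062 m or horizontal distance between dial_holder and table_centre above 0.01 m or angle between dial_holder's own z axis and vertical above 0.25 rad).
It fails at once if the table, its spokes or its lever are pushed with the arm or the gripper's body instead of the fingers (contact force between the arm and dividing_table above 2 N).
It fails at once if a tool lying about (loupe, hammer, puffer, tweezers, pin vise or flush cutters) is moved more than 15 mm or lifted (distance of any of loupe, hammer, puffer, tweezers_reverse, pin_vise, flush_cutter from where it was at the start of the episode above 0.015 m).
It also fails if it takes over 64 s, if anything falls off the work surface, if the arm or the gripper's body presses on something with over 40 N, if the wrist force passes 120 N, or if a joint passes its speed limit or range.

## Working session

There is one attempt and no reset: what is moved stays moved. The work goes in short steps, Python scripts to look and compute and a tool call to move; the robot and the scene stay as the last step left them, time stands still between calls to the robot, and variables do not carry over. Pictures are saved under pics/ and viewed, and the job is handed in when it is done.

Besides the shell and the picture viewer there is one more tool, called after "Call:" by a JSON object that holds its "fn" and its "kwargs". drive_tool: Moves the arm, as the interface text tells. Its arguments: {"type":"object","properties":{"increments":{"type":"array"},"squeeze":{"type":"number"}},"required":["increments"]}

```bash
mkdir -p pics; python3 - <<'E'
from station import ctrl
import cv2
o=ctrl.get_obs(); print({k:(v if not hasattr(v,'round') else v) for k,v in o.items()})
for n in ["top","side","wrist"]:
    c=ctrl.calibration(n); print(n,c)
    cv2.imwrite(f"pics/{n}0.png",cv2.cvtColor(ctrl.camera(n),cv2.COLOR_RGB2BGR))
E
```

```text
{'time_s': 0.0, 'qpos': array([ 1.20740440e+00,  3.00444872e-01,  1.52158184e+00, -2.17335604e-05,
        1.32072539e+00, -6.65732335e-02]), 'joint_vel': array([-7.80030351e-05, -2.14354777e-03, -1.93253913e-03,  1.15564261e-03,
       -4.21885473e-05, -9.15001980e-04]), 'tau': array([-1.68884271e-03, -5.31794322e+01, -3.52726114e+01,  7.07452185e-02,
        2.44784262e-02, -1.33059070e-04]), 'ee_pos': array([0.16076829, 0.5257166 , 0.22190039]), 'eef_rot': array([-3.14153653e+00,  1.15828133e-03,  1.27398305e+00]), 'force': array([ 0.02319961, -0.72401929,  0.38874167]), 'moment': array([-0.01286863, -0.02835404, -0.03763174]), 'grip_width': 0.09414495771845434}
top {'fx': 475.3218200115562, 'fy': 475.3218200115562, 'cx': 328.6716798441669, 'cy': 198.07018049128536, 'k1': -0.019801301278102677, 'rvec': array([ 2.22007149, -2.17435312,  0.0748515 ]), 'tvec': array([-0.1608878 ,  0.54156555,  1.17091987])}
side {'fx': 446.25372205675393, 'fy': 446.25372205675393, 'cx': 319.65253986679625, 'cy': 198.24430637366208, 'k1': -0.12766760395473895, 'rvec': array([ 2.10811129, -0.303191  ,  0.16122078]), 'tvec': array([-0.56624746,  0.05487904,  1.10610485])}
wrist {'fx': 322.66210595620646, 'fy': 322.66210595620646, 'cx': 310.8317430120589, 'cy': 199.02668319555582, 'k1': -0.04119888601907307, 'rvec': array([-2.36699657, -1.75337569, -0.20535964]), 'tvec': array([-0.54996412, -0.02572969,  0.38785802])}
```

View pics/top0.png

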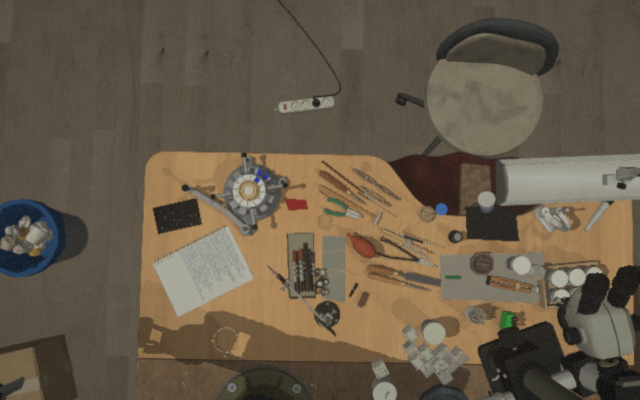

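View pics/side0.png

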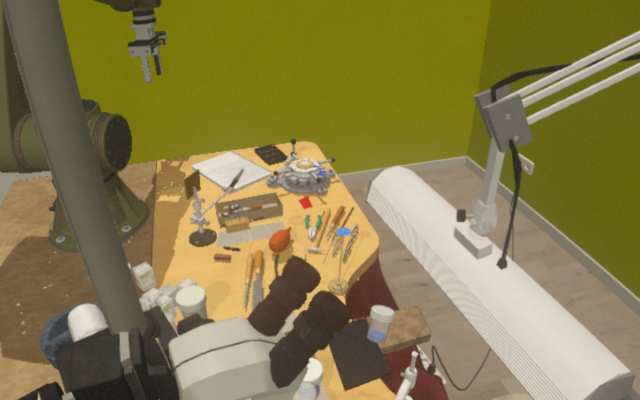

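View pics/wrist0.png

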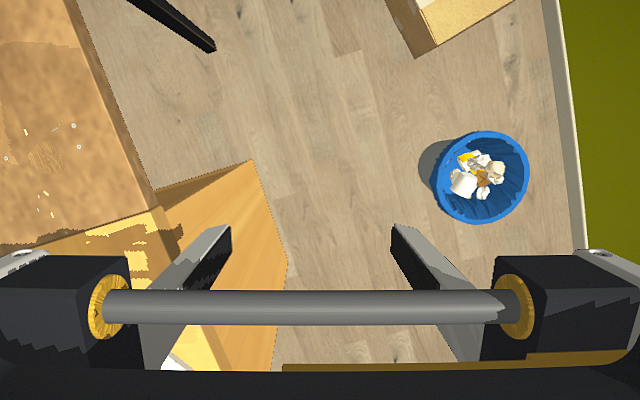

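The top view shows the dividing table near (250,190), with the lever running from about (247,228) to a post near (185,188). I'll zoom in and turn the pixels into positions.

```bash
cat > h.py <<'E'
import numpy as np, cv2
from station import ctrl
def ray(c,u,v):
    x=np.array([(u-c['cx'])/c['fx'],(v-c['cy'])/c['fy']]); s=x.copy()
    for _ in range(20): s=x/(1+c['k1']*(s@s))
    R=cv2.Rodrigues(np.array(c['rvec'],float))[0]
    return -R.T@c['tvec'], R.T@np.array([s[0],s[1],1.])
def onz(c,u,v,z):
    o,d=ray(c,u,v); return o+d*(z-o[2])/d[2]
def proj(c,p):
    R=cv2.Rodrigues(np.array(c['rvec'],float))[0]; q=R@np.array(p,float)+c['tvec']
    s=q[:2]/q[2]; s=s*(1+c['k1']*(s@s)); return np.array([s[0]*c['fx']+c['cx'],s[1]*c['fy']+c['cy']])
E
python3 - <<'E'
from h import *
im=cv2.imread('pics/top0.png'); cv2.imwrite('pics/top0z.png',cv2.resize(im[140:245,160:300],None,fx=5.5,fy=5.5,interpolation=cv2.INTER_CUBIC))
im=cv2.imread('pics/side0.png'); cv2.imwrite('pics/side0z.png',cv2.resize(im[125:225,250:360],None,fx=6,fy=6,interpolation=cv2.INTER_CUBIC))
c=ctrl.calibration('top')
for n,u,v,z in [('ctr',250,190,.052),('post',185,188,.056),('puffer',362,245,.02),('lever pivot',247,228,.02),('tl',145,155,0),('bl',137,358,0),('tr',380,153,0)]: print(n,onz(c,u,v,z).round(4))
E
```

```text
ctr [0.5583 0.0417 0.052 ]
post [0.5595 0.1981 0.056 ]
puffer [ 0.4298 -0.2346  0.02  ]
lever pivot [0.466  0.0513 0.02  ]
tl [0.6456 0.3195 0.    ]
bl [0.1373 0.3187 0.    ]
tr [ 0.6636 -0.2783  0.    ]
```

View pics/top0z.png

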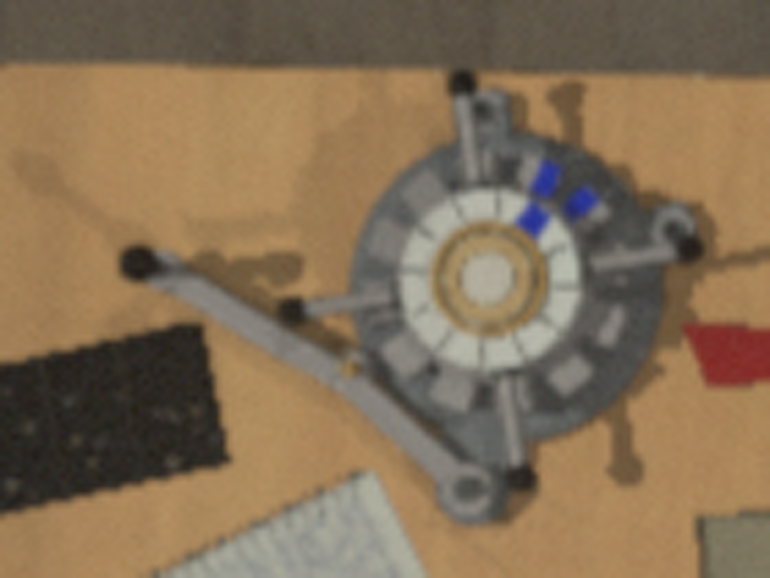

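View pics/side0z.png

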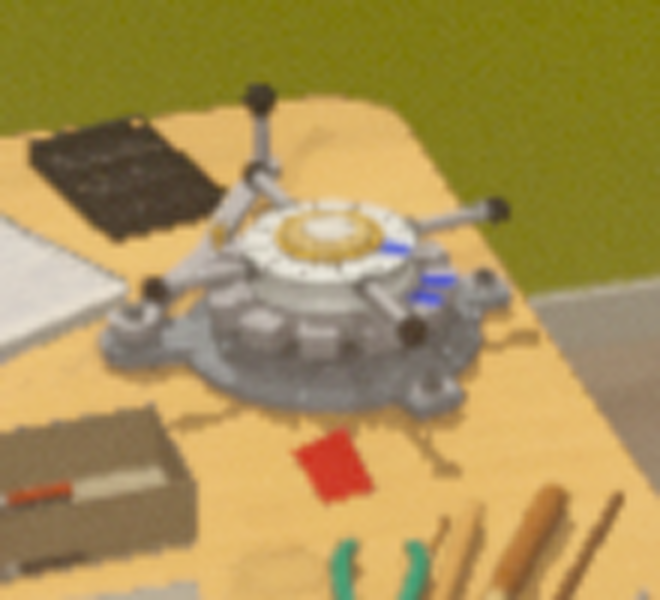

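```bash
python3 - <<'E'
from h import *
c=ctrl.calibration('top')
def P(X,Y,z): return onz(c,(X+.5)/5.5-.5+160,(Y+.5)/5.5-.5+140,z)
C=P(489,278,.052);print('C',C.round(4))
for n,X,Y,z in [('b1',462,82,.047),('b2',689,247,.047),('b3',519,476,.047),('b4',291,310,.047),('post',138,263,.056),('piv',467,489,.02),('roller',350,367,.034),('bl1',546,178,.034),('bl2',582,200,.034),('bar',534,218,.052)]:
    p=P(X,Y,z); d=p-C; print(n,p.round(4),'r',np.hypot(d[0],d[1]).round(4),'ang',np.degrees(np.arctan2(d[1],d[0])).round(1))
pv=P(467,489,.02);po=P(138,263,.056);print('lever len',np.linalg.norm((po-pv)[:2]),np.degrees(np.arctan2((po-pv)[1],(po-pv)[0])))
# side view check
s=ctrl.calibration('side')
def L(X,Y): return ray(s,(X+.5)/6-.5+250,(Y+.5)/6-.5+125)
def T(X,Y): return ray(c,(X+.5)/5.5-.5+160,(Y+.5)/5.5-.5+140)
def tri(a,b):
    (o1,d1),(o2,d2)=a,b; A=np.stack([d1,-d2],1); t=np.linalg.lstsq(A,o2-o1,rcond=None)[0]
    p,q=o1+d1*t[0],o2+d2*t[1]; return ((p+q)/2).round(4),np.linalg.norm(p-q).round(4)
for n,a,b in [('b1',(462,82),(495,209)),('b2',(689,247),(412,331)),('b3',(519,476),(154,290)),('b4',(291,310),(257,172)),('post',(138,263),(260,98)),('C',(489,278),(328,228))]: print(n,tri(T(*a),L(*b)))
E
```

```text
C [0.5579 0.0453 0.052 ]
b1 [0.6453 0.0608 0.047 ] r 0.0887 ang 10.0
b2 [ 0.5739 -0.0419  0.047 ] r 0.0887 ang -79.6
b3 [0.4711 0.0303 0.047 ] r 0.0881 ang -170.2
b4 [0.5422 0.1331 0.047 ] r 0.0892 ang 100.1
post [0.5609 0.1989 0.056 ] r 0.1536 ang 88.9
piv [0.4647 0.0575 0.02  ] r 0.094 ang 172.6
roller [0.518 0.109 0.034] r 0.0751 ang 122.0
bl1 [0.6046 0.024  0.034 ] r 0.0514 ang -24.5
bl2 [0.5951 0.0076 0.034 ] r 0.053 ang -45.4
bar [0.5848 0.0263 0.052 ] r 0.033 ang -35.2
lever len 0.17107637139847065 55.75052070396674
b1 (array([0.6453, 0.0612, 0.0449]), np.float64(0.0006))
b2 (array([ 0.574 , -0.0417,  0.0448]), np.float64(0.0001))
b3 (array([0.4717, 0.0306, 0.0438]), np.float64(0.0012))
b4 (array([0.5435, 0.1333, 0.0453]), np.float64(0.0023))
post (array([0.5615, 0.1993, 0.0541]), np.float64(0.0009))
C (array([0.5579, 0.0447, 0.0557]), np.float64(0.0006))
```

Call:
{"fn": "drive_tool", "kwargs": {"increments": [[[0,0,0],[-20,26,0],0],[[0,0,0],[-34,44,0],0],[[0,0,0],[-34,44,0],0],[[0,0,0],[-34,44,0],0],[[0,0,0],[-34,44,0],0],[[0,0,0],[-34,44,0],0],[[0,0,0],[-34,44,0],0],[[0,0,0],[-34,44,0],0],[[0,0,0],[-34,44,0],0],[[0,0,0],[-34,44,0],0],[[0,0,0],[-34,44,0],0],[[0,0,0],[-34,44,0],0],[[0,0,0],[-20,24,0],0],[[0,0,0],[0,0,0],0]], "squeeze": 5}}

```text
time_s: 1.9
ee_pos: [0.5508, -0.0276, 0.2217]
eef_rot: [-3.14, 0.0, 1.272]
force: [-1.0, 0.1, 0.0]
grip_width: 0.0006
```

Call:
{"fn": "drive_tool", "kwargs": {"increments": [[[0,0,5],[0,0,0],0],[[0,0,10],[0,0,0],0],[[0,0,10],[0,0,0],0],[[0,0,10],[0,0,0],0],[[0,0,10],[0,0,0],0],[[0,0,10],[0,0,0],0],[[0,0,10],[0,0,0],0],[[0,0,10],[0,0,0],0],[[0,0,10],[0,0,0],0],[[0,0,10],[0,0,0],0],[[0,0,10],[0,0,0],0],[[0,0,10],[0,0,0],0],[[0,0,10],[0,0,0],0],[[0,0,10],[0,0,0],0],[[0,0,10],[0,0,0],0],[[0,0,8],[0,0,0],0],[[0,0,0],[0,0,0],0]]}}

```text
time_s: 4.03
ee_pos: [0.55, -0.0252, 0.2225]
eef_rot: [3.142, 0.0, -1.395]
force: [-0.4, 0.5, -0.9]
grip_width: 0.0006
```

```bash
python3 - <<'E'
from h import *
for n in ["wrist","top"]:
    c=ctrl.calibration(n); im=cv2.cvtColor(ctrl.camera(n),cv2.COLOR_RGB2BGR); cv2.imwrite(f"pics/{n}1.png",im); 
    if n=='wrist': np.save('w1.npy',c,allow_pickle=True); print(c)
print(ctrl.get_obs()['qpos'].round(3))
E
```

```text
{'fx': 322.66210595620646, 'fy': 322.66210595620646, 'cx': 310.8317430120589, 'cy': 199.02668319555582, 'k1': -0.04119888601907307, 'rvec': array([-2.26596051,  1.8962582 ,  0.22164683]), 'tvec': array([-0.12221073,  0.50004226,  0.512479  ])}
[-0.113  0.302  1.519  0.     1.321  1.279]
```

View pics/wrist1.png

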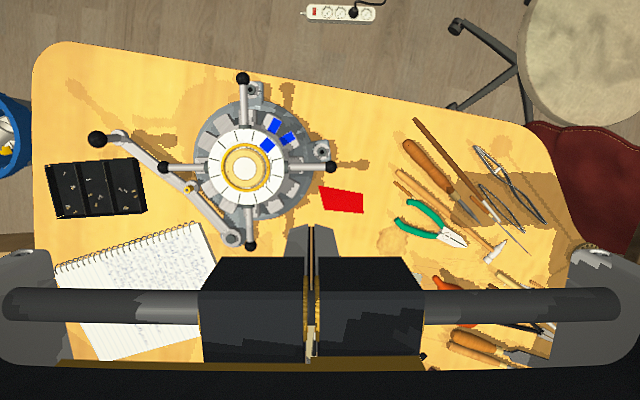

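The wrist view shows the drum centre at about (245,168), balls at (243,78), (331,167), (249,246) and (163,167), the post ball at (97,139), the roller at (188,189) and the pivot at (232,238). This serves as a second measurement.

```bash
python3 - <<'E'
from h import *
c=np.load('w1.npy',allow_pickle=True).item()
C=onz(c,245,168,.052);print('C',C.round(4))
for n,X,Y,z in [('b1',243,78,.047),('b2',331,167,.047),('b3',249,246,.047),('b4',163,167,.047),('post',97,139,.056),('piv',232,238,.02),('roller',188,189,.034),('bar',268,145,.052)]:
    p=onz(c,X,Y,z); d=p-C; print(n,p.round(4),'r',np.hypot(d[0],d[1]).round(4),'ang',np.degrees(np.arctan2(d[1],d[0])).round(1))
im=cv2.imread('pics/wrist1.png'); cv2.imwrite('pics/wrist1z.png',cv2.resize(im[60:260,80:345],None,fx=3,fy=3,interpolation=cv2.INTER_CUBIC))
E
```

```text
C [0.56   0.0453 0.052 ]
b1 [0.6478 0.0601 0.047 ] r 0.0891 ang 9.6
b2 [ 0.576  -0.0424  0.047 ] r 0.0892 ang -79.6
b3 [0.4734 0.0305 0.047 ] r 0.0878 ang -170.3
b4 [0.5451 0.132  0.047 ] r 0.088 ang 99.8
post [0.5639 0.198  0.056 ] r 0.1528 ang 88.5
piv [0.4684 0.0554 0.02  ] r 0.0922 ang 173.7
roller [0.5226 0.1081 0.034 ] r 0.0731 ang 120.8
bar [0.5874 0.0253 0.052 ] r 0.0339 ang -36.1
```

View pics/wrist1z.png

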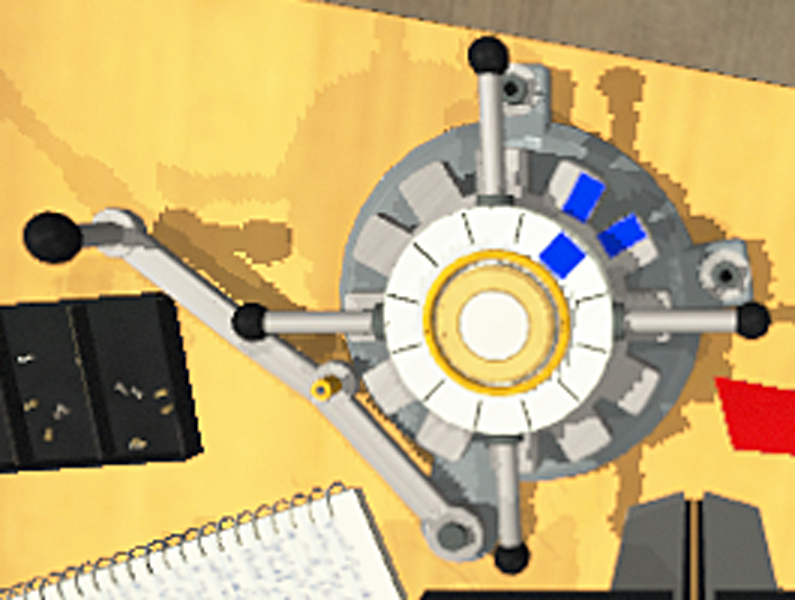

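Call:
{"fn": "drive_tool", "kwargs": {"increments": [[[0,0,10],[2,20,0],0],[[0,0,0],[0,0,0],0],[[0,0,0],[0,0,0],0]]}}

```text
time_s: 4.5
ee_pos: [0.5315, -0.0314, 0.2227]
eef_rot: [-3.141, 0.0, -1.566]
force: [-0.2, 0.9, -0.5]
grip_width: 0.0007
```

Call:
{"fn": "drive_tool", "kwargs": {"increments": [[[0,0,-10],[-4.7,-23,0],0],[[0,0,0],[0,0,20],0],[[0,0,0],[0,0,30],0],[[0,0,0],[0,0,30],0],[[0,0,0],[0,0,30],0],[[0,0,0],[0,0,30],0],[[0,0,0],[0,0,20],0],[[0,0,0],[0,0,7.5],0],[[0,0,0],[0,0,0],0]]}}

```text
time_s: 5.62
ee_pos: [0.5543, -0.0268, 0.055]
eef_rot: [3.141, 0.0, -1.395]
force: [-0.3, 0.3, -0.3]
grip_width: 0.0003
```

```bash
python3 - <<'E'
from h import *
o=ctrl.get_obs(); print(o['ee_pos'].round(4),np.degrees(o['eef_rot']).round(2),o['force'].round(2))
c=ctrl.calibration('wrist'); im=cv2.cvtColor(ctrl.camera('wrist'),cv2.COLOR_RGB2BGR); cv2.imwrite("pics/wrist2.png",im)
E
```

```text
[ 0.5543 -0.0268  0.055 ] [179.99   0.   -79.92] [-0.35  0.3  -0.28]
```

View pics/wrist2.png

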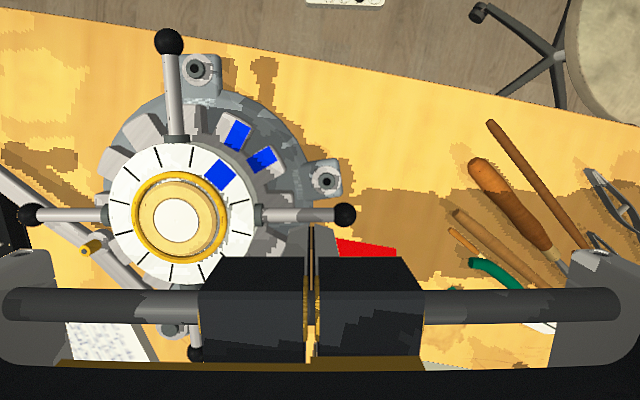

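The fingertips stand just on the clockwise side of the spoke, near (310,228), clear of everything else. Starting the arc push.

Call:
{"fn": "drive_tool", "kwargs": {"increments": [[[0,0,0],[0,-2.5,0],0],[[0,0,0],[0,-2.5,0],0],[[0,0,-2],[0.4,-2.5,0],0],[[0,0,-4],[0.67,-4.9,0],0],[[0,0,-4],[0.67,-4.9,0],0],[[0,0,-4],[0.67,-4.9,0],0],[[0,0,-4],[0.67,-4.9,0],0],[[0,0,-4],[0.67,-4.9,0],0],[[0,0,-4],[0.67,-4.9,0],0],[[0,0,-2],[0.4,-2.5,0],0],[[0,0,0],[0,0,0],0]]}}

```text
time_s: 7.05
ee_pos: [0.5925, -0.0175, 0.0549]
eef_rot: [-3.141, -0.0, -0.908]
force: [0.2, -0.1, -1.1]
grip_width: 0.0004
```

```bash
cat > st.py <<'E'
from h import *
import sys
o=ctrl.get_obs(); print(o['time_s'],o['ee_pos'].round(4),np.degrees(o['eef_rot']).round(2),o['force'].round(2))
C=np.array([.559,.0453]); y=o['eef_rot'][2]; d=o['ee_pos'][:2]-C
print('radial',d@[np.cos(y),np.sin(y)],'tang',d@[-np.sin(y),np.cos(y)])
k=sys.argv[1]
for n in sys.argv[2:]:
    c=ctrl.calibration(n); im=cv2.cvtColor(ctrl.camera(n),cv2.COLOR_RGB2BGR); cv2.imwrite(f"pics/{n}{k}.png",im); np.save(f'c_{n}{k}.npy',c,allow_pickle=True)
    if n=='top': cv2.imwrite(f'pics/{n}{k}z.png',cv2.resize(im[140:245,160:300],None,fx=5.5,fy=5.5,interpolation=cv2.INTER_CUBIC))
E
python3 st.py 3 wrist
```

```text
7.05 [ 0.5925 -0.0175  0.0549] [-179.99   -0.    -52.  ] [ 0.16 -0.07 -1.09]
radial 0.07011708315306371 tang -0.012300555070478726
```

View pics/wrist3.png

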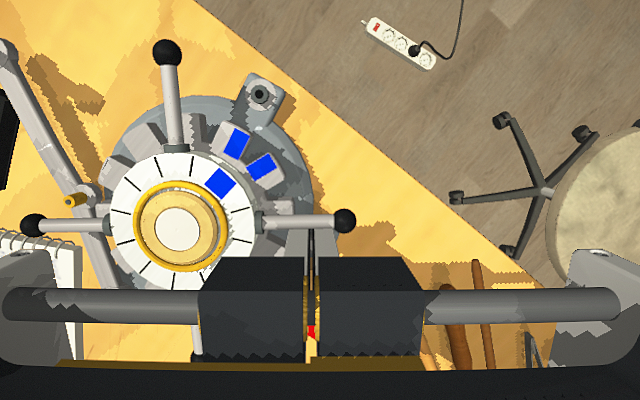

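Call:
{"fn": "drive_tool", "kwargs": {"increments": [[[0,0,-2],[0.34,-2.45,0],0],[[0,0,-4],[0.67,-4.9,0],0],[[0,0,-4],[0.67,-4.9,0],0],[[0,0,-4],[0.67,-4.9,0],0],[[0,0,-4],[0.67,-4.9,0],0],[[0,0,-4],[0.67,-4.9,0],0],[[0,0,-4],[0.67,-4.9,0],0],[[0,0,-4],[0.67,-4.9,0],0],[[0,0,-4],[0.67,-4.9,0],0],[[0,0,-4],[0.67,-4.9,0],0],[[0,0,-4],[0.67,-4.9,0],0],[[0,0,-4],[0.67,-4.9,0],0],[[0,0,-4],[0.67,-4.9,0],0],[[0,0,-4],[0.67,-4.9,0],0],[[0,0,-4],[0.67,-4.9,0],0],[[0,0,-4],[0.67,-4.9,0],0],[[0,0,-4],[0.67,-4.9,0],0],[[0,0,-4],[0.67,-4.9,0],0],[[0,0,-2],[0.34,-2.45,0],0],[[0,0,0],[0,0,0],0]]}}

```text
time_s: 9.6
ee_pos: [0.6285, 0.0576, 0.055]
eef_rot: [-3.141, -0.0, 0.349]
force: [0.1, 0.2, -0.6]
grip_width: 0.0007
```

```bash
python3 st.py 4 wrist top
```

```text
9.6 [0.6285 0.0576 0.055 ] [-179.99   -0.     19.99] [ 0.13  0.19 -0.6 ]
radial 0.06954422614674147 tang -0.012239782717848176
```

View pics/wrist4.png

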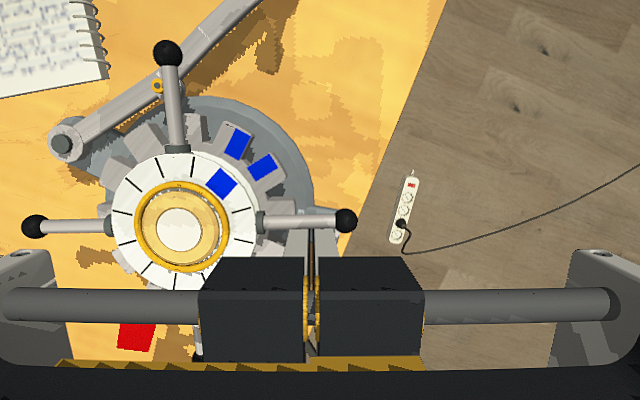

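View pics/top4z.png

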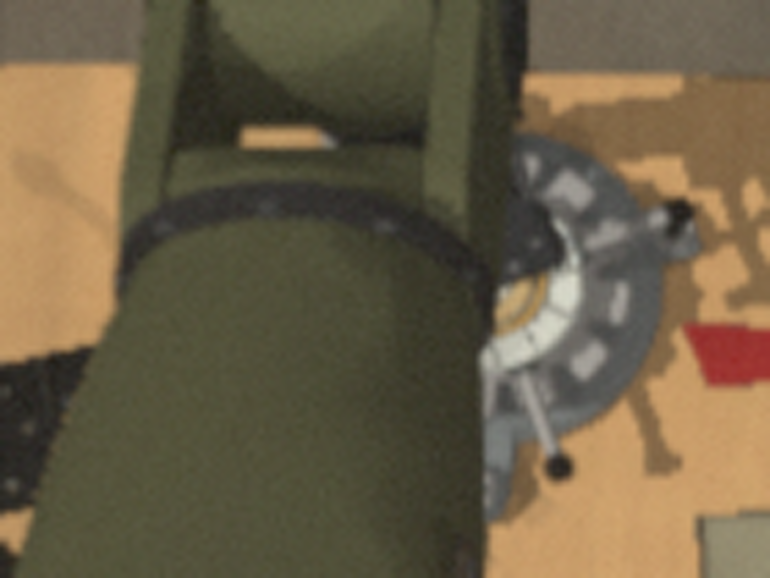

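```bash
python3 - <<'E'
from h import *
c=np.load('c_wrist4.npy',allow_pickle=True).item()
C=onz(c,179,230,.058);print('C',C.round(4))
for n,X,Y,z in [('b2',346,220,.047),('b1',167,53,.047),('b4',35,226,.047)]:
    p=onz(c,X,Y,z); d=p[:2]-[.559,.0453]; print(n,p.round(4),'r',np.hypot(*d).round(4),'ang',np.degrees(np.arctan2(d[1],d[0])).round(1))
b1=onz(c,346,220,.047);b3=onz(c,35,226,.047);d=b1-b3;print(np.degrees(np.arctan2(d[1],d[0])))
c=ctrl.calibration('top')
for X,Y in [(679,216),(558,466)]:
    p=onz(c,(X+.5)/5.5-.5+160,(Y+.5)/5.5-.5+140,.047); d=p[:2]-[.558,.0453]; print(p.round(4),np.hypot(*d).round(4),np.degrees(np.arctan2(d[1],d[0])).round(1))
E
```

```text
C [0.5614 0.0461 0.058 ]
b2 [0.6429 0.078  0.047 ] r 0.09 ang 21.3
b1 [0.5288 0.1277 0.047 ] r 0.0878 ang 110.1
b4 [0.4793 0.0141 0.047 ] r 0.0856 ang -158.7
21.32501323373494
[ 0.5876 -0.0371  0.047 ] 0.0876 -70.3
[0.4759 0.0133 0.047 ] 0.0882 -158.7
```

Call:
{"fn": "drive_tool", "kwargs": {"increments": [[[0,0,-2],[0.34,-2.45,0],0],[[0,0,-4],[0.67,-4.9,0],0],[[0,0,-4],[0.67,-4.9,0],0],[[0,0,-4],[0.67,-4.9,0],0],[[0,0,-4],[0.67,-4.9,0],0],[[0,0,-4],[0.67,-4.9,0],0],[[0,0,-4],[0.67,-4.9,0],0],[[0,0,-4],[0.67,-4.9,0],0],[[0,0,-4],[0.67,-4.9,0],0],[[0,0,-4],[0.67,-4.9,0],0],[[0,0,-4],[0.67,-4.9,0],0],[[0,0,-4],[0.67,-4.9,0],0],[[0,0,-2],[0.34,-2.45,0],0],[[0,0,-2],[0.34,-2.45,0],0],[[0,0,0],[0,0,0],0]]}}

```text
time_s: 11.58
ee_pos: [0.5938, 0.1064, 0.055]
eef_rot: [-3.141, -0.0, 1.222]
force: [0.3, -1.0, 0.1]
grip_width: 0.0005
```

```bash
python3 st.py 5 wrist top side
```

```text
11.575 [0.5938 0.1064 0.055 ] [-179.99   -0.     70.01] [ 0.33 -0.95  0.12]
radial 0.069320324181576 tang -0.011833282947590194
```

View pics/wrist5.png

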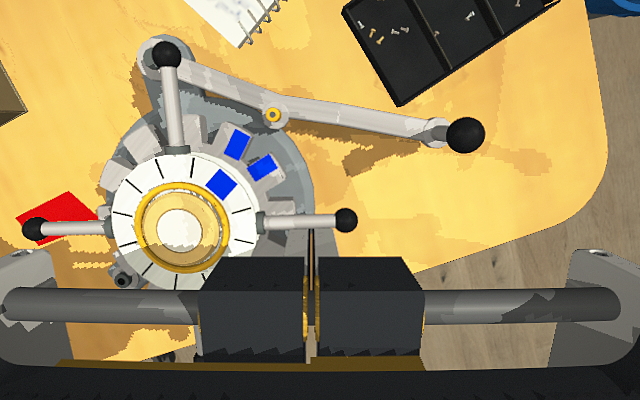

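View pics/top5z.png

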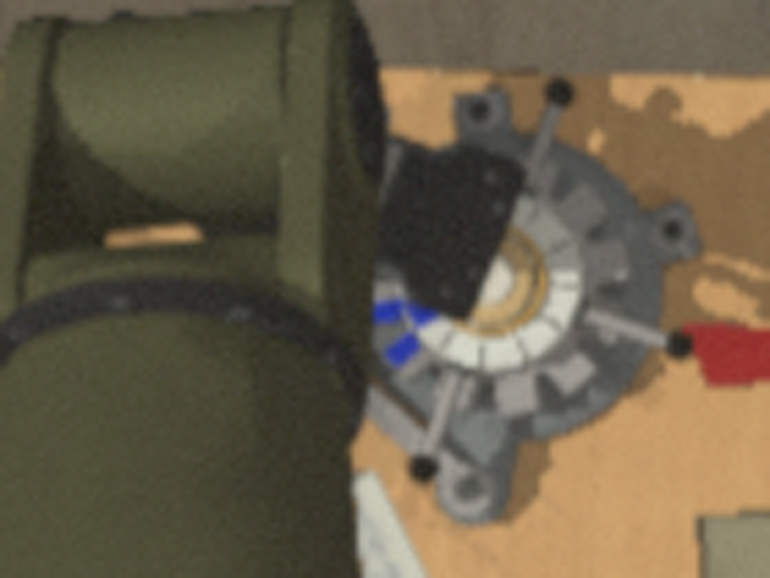

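```bash
python3 - <<'E'
from h import *
A=lambda d:np.degrees(np.arctan2(d[1],d[0]))
c=np.load('c_wrist5.npy',allow_pickle=True).item()
b2=onz(c,346,220,.047);b4=onz(c,34,229,.047);b1=onz(c,167,54,.047);Cm=(b2+b4)/2;print('C from balls',Cm.round(4),'spoke ang',A(b2-b4), A(b1-Cm)-90, np.linalg.norm(b2-b4))
m=(onz(c,237,144,.034)+onz(c,263,167,.034))/2
print('blue ang',A(m-Cm),A(onz(c,221,185,.052)-Cm))
r=onz(c,273,115,.034);po=onz(c,465,134,.056);print('roller',r.round(4),'post',po.round(4))
# pivot from roller(75) & post(171)
t=ctrl.calibration('top');P=lambda X,Y,z:onz(t,(X+.5)/5.5-.5+160,(Y+.5)/5.5-.5+140,z)
T=[P(*q,.047) for q in [(560,92),(681,344),(423,467)]];d=T[0]-T[2]
Ct=None
print(T[0].round(4),T[1].round(4),T[2].round(4))
print('top blue-ball line angles',A(T[0]-T[2])) # between balls -16?,...
pv=P(467,489,.02);pv2=P(471,491,.02);print('pivot',pv.round(4),pv2.round(4))
for n,C,p in [('top',np.array([.5583,.0453,0]),pv)]: print(n,A(p-C),A(p-C)+360-323.3+0)
E
```

```text
C from balls [0.5604 0.0455 0.047 ] spoke ang 71.92528269457442 71.23646009867858 0.17678740774076174
blue ang 116.4173709332309 115.97598889972902
roller [0.5216 0.111  0.034 ] post [0.5631 0.1985 0.056 ]
[0.6417 0.0171 0.047 ] [ 0.5308 -0.0395  0.047 ] [0.4742 0.0727 0.047 ]
top blue-ball line angles -18.336763532864516
pivot [0.4647 0.0575 0.02  ] [0.4638 0.0556 0.02  ]
top 172.59541504750655 209.29541504750654
```

Call:
{"fn": "drive_tool", "kwargs": {"increments": [[[0,0,-2],[0.34,-2.45,0],0],[[0,0,-1.6],[0.27,-1.95,0],0],[[0,0,0],[0,0,0],0],[[0,0,0],[0,0,0],0]]}}

```text
time_s: 12.22
ee_pos: [0.5899, 0.1084, 0.0549]
eef_rot: [-3.141, 0.0, 1.284]
force: [0.3, -0.9, 0.8]
grip_width: 0.0004
```

```bash
python3 st.py 6
```

```text
12.225 [0.5899 0.1084 0.0549] [-179.98    0.     73.58] [ 0.27 -0.9   0.79]
radial 0.06920382425053956 tang -0.011779826853524229
```

Call:
{"fn": "drive_tool", "kwargs": {"increments": [[[0,0,0],[0,4,0],0],[[0,0,0],[0,4,0],0],[[0,0,0],[0,0,-25],0],[[0,0,0],[0,0,-40],0],[[0,0,0],[17,-17,0],0],[[0,0,0],[26,-25,0],0],[[0,0,0],[26,-25,0],0],[[0,0,9],[17,-17,0],0],[[0,0,8.6],[0,0,0],0],[[0,0,0],[0,0,0],0]]}}

```text
time_s: 13.48
ee_pos: [0.5408, 0.2128, 0.1193]
eef_rot: [-3.141, 0.001, 0.979]
force: [0.7, 0.1, -0.6]
grip_width: 0.0006
```

```bash
python3 st.py 7 wrist top side
```

```text
13.475 [0.5408 0.2128 0.1193] [-1.7996e+02  5.0000e-02  5.6090e+01] [ 0.73  0.07 -0.58]
radial 0.12882707691107967 tang 0.10854279696175739
```

View pics/wrist7.png

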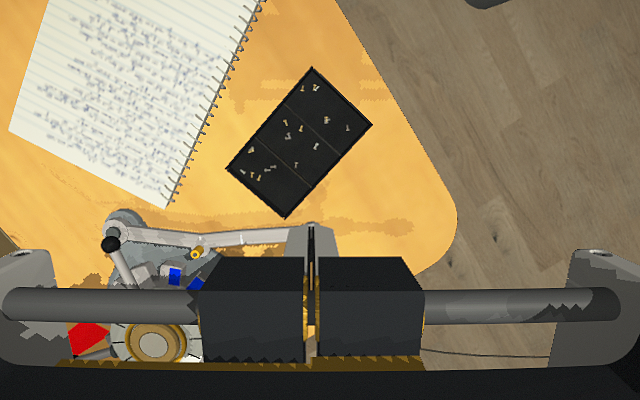

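View pics/top7z.png

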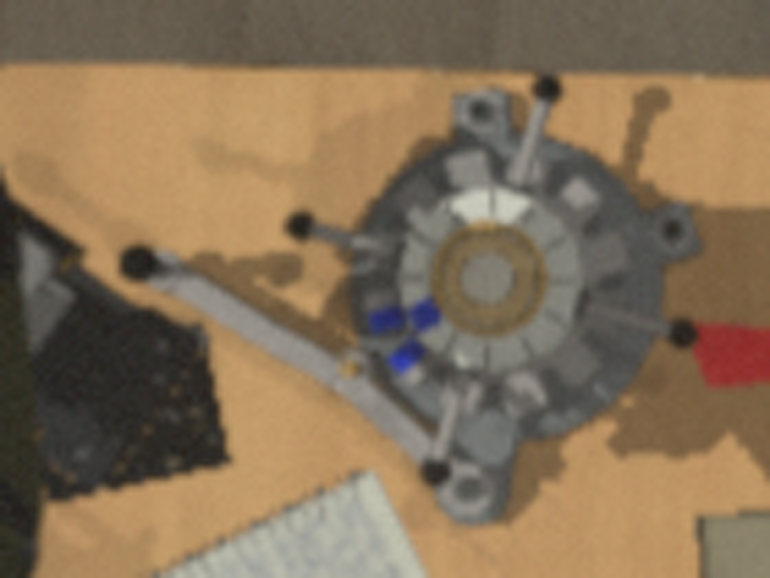

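```bash
python3 - <<'E'
from h import *
A=lambda d:np.degrees(np.arctan2(d[1],d[0]))
t=ctrl.calibration('top');P=lambda X,Y,z:onz(t,(X+.5)/5.5-.5+160,(Y+.5)/5.5-.5+140,z)[:2]
im=cv2.imread('pics/top7.png').astype(int)
B=[P(*q,.047) for q in [(547,89),(682,333),(435,469),(301,226)]]
C=sum(B)/4; print('C',C.round(4),[ (A(b-C)-o).round(2) for b,o in zip(B,[-15,-105,165,75])])
m=(P(387,319,.034)+P(407,356,.034))/2; print('blue',A(m-C),A(P(425,315,.052)-C))
r=P(350,368,.034)
for q in [(467,489),(469,490),(471,491)]:
    for z in (.02,.027):
        p=P(*q,z); print(q,z,p.round(4),np.linalg.norm(p-C).round(4),'index ang',A(p-C)+36.75-90, 'roller-piv',np.linalg.norm(r-p).round(4))
E
```

```text
C [0.5579 0.0451] [np.float64(0.39), np.float64(0.34), np.float64(0.25), np.float64(0.69)]
blue 121.20123587174041 121.29437387508317
(467, 489) 0.02 [0.4647 0.0575] 0.0941 index ang 119.20813657810643 roller-piv 0.0739
(467, 489) 0.027 [0.4647 0.0563] 0.0938 index ang 119.90245564274872 roller-piv 0.0746
(469, 490) 0.02 [0.4642 0.0566] 0.0944 index ang 119.79258871472874 roller-piv 0.0748
(469, 490) 0.027 [0.4643 0.0554] 0.0942 index ang 120.48241148135136 roller-piv 0.0756
(471, 491) 0.02 [0.4638 0.0556] 0.0947 index ang 120.37310493245431 roller-piv 0.0757
(471, 491) 0.027 [0.4639 0.0545] 0.0945 index ang 121.0583360365261 roller-piv 0.0765
```

Call:
{"fn": "drive_tool", "kwargs": {"increments": [[[0,0,0],[0,0,20],0],[[0,0,0],[0,0,25],0],[[0,0,0],[0,0,18],0],[[0,0,0],[0,0,6],0],[[0,0,0],[0,0,0],0],[[0,0,0],[0,4,0],0],[[0,0,0],[0,3.5,0],0],[[0,0,2],[0.5,6,0],0],[[0,0,2],[0.5,6,0],0],[[0,0,2],[0.5,6,0],0],[[0,0,2],[0.5,6,0],0],[[0,0,2],[0.5,6,0],0],[[0,0,2],[0.5,6,0],0],[[0,0,1],[0.25,3,0],0],[[0,0,0],[0,0,0],0]]}}

```text
time_s: 15.5
ee_pos: [0.5797, 0.1857, 0.0509]
eef_rot: [3.142, 0.0, 0.75]
force: [0.3, -0.4, -0.8]
grip_width: 0.0009
```

```bash
python3 st.py 8 wrist side top
```

```text
15.5 [0.5797 0.1857 0.0509] [1.800e+02 1.000e-02 4.298e+01] [ 0.35 -0.38 -0.81]
radial 0.11084787726862037 tang 0.0885731228634065
```

View pics/wrist8.png

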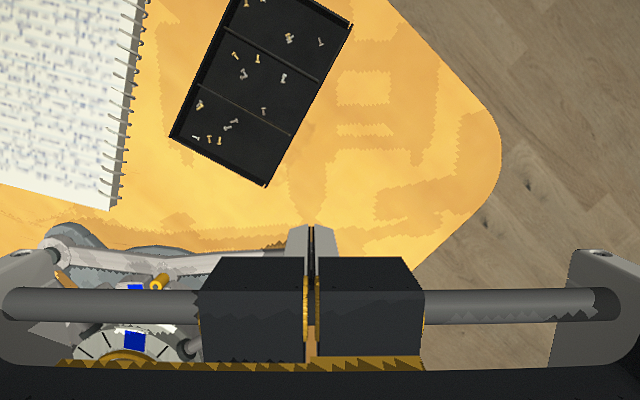

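View pics/top8z.png

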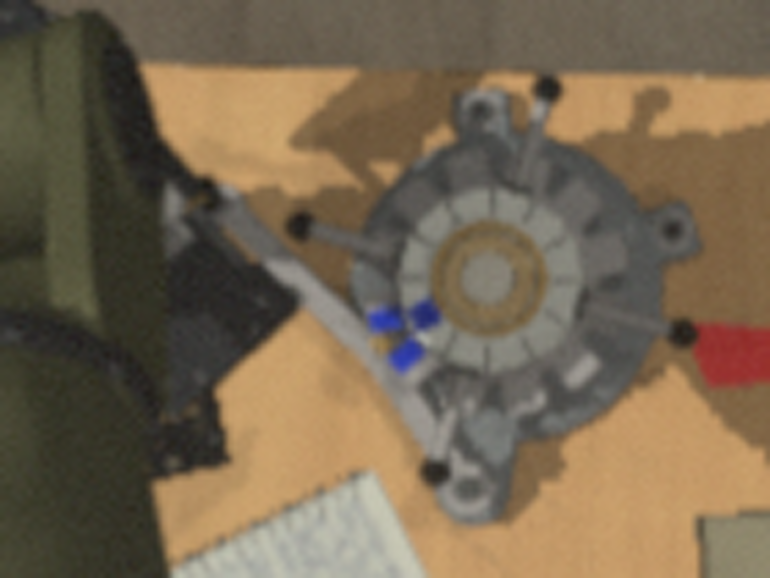

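The roller, at about (382,343) in the zoomed view, is entering between the two blue shoulders. Continuing gently.

Call:
{"fn": "drive_tool", "kwargs": {"increments": [[[0,0,1],[0.25,3,0],0],[[0,0,1],[0.25,3,0],0],[[0,0,1],[0.25,3,0],0],[[0,0,0.5],[0.12,1.5,0],0],[[0,0,0],[0,0,0],0]]}}

```text
time_s: 16.27
ee_pos: [0.5873, 0.1785, 0.0509]
eef_rot: [-3.142, -0.0, 0.689]
force: [0.5, -0.4, 0.0]
grip_width: 0.0003
```

Call:
{"fn": "drive_tool", "kwargs": {"increments": [[[0,0,0.5],[0.12,1.5,0],0],[[0,0,0.5],[0.12,1.5,0],0],[[0,0,0],[0,0,0],0]]}}

```text
time_s: 16.65
ee_pos: [0.5894, 0.1763, 0.051]
eef_rot: [3.142, -0.0, 0.672]
force: [0.5, 1.2, -0.5]
grip_width: 0.0006
```

Call:
{"fn": "drive_tool", "kwargs": {"increments": [[[0,0,0.5],[0.12,1.5,0],0],[[0,0,0.5],[0.12,1.5,0],0],[[0,0,0],[0,0,0],0]]}}

```text
time_s: 17.02
ee_pos: [0.5915, 0.1741, 0.051]
eef_rot: [3.142, -0.0, 0.654]
force: [-0.9, 0.2, -0.2]
grip_width: 0.0005
```

```bash
python3 st.py 9 top
```

```text
17.025 [0.5915 0.1741 0.051 ] [180.    -0.    37.48] [-0.86  0.21 -0.17]
radial 0.10415500149391703 tang 0.082419313202472
```

View pics/top9z.png

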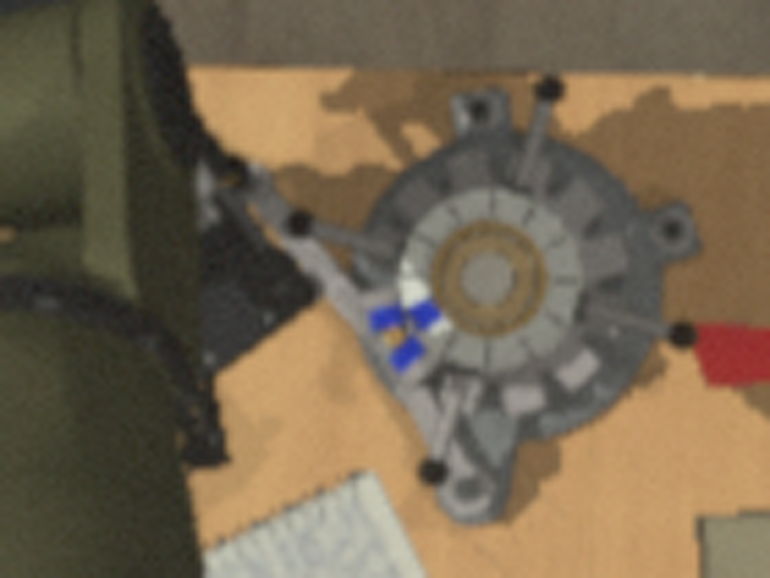

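Call:
{"fn": "drive_tool", "kwargs": {"increments": [[[0,0,0.5],[0.12,1.5,0],0],[[0,0,0.5],[0.12,1.5,0],0],[[0,0,0],[0,0,0],0]]}}

```text
time_s: 17.45
ee_pos: [0.5935, 0.1718, 0.051]
eef_rot: [3.142, -0.0, 0.637]
force: [1.2, 1.0, 0.1]
grip_width: 0.0008
```

Call:
{"fn": "drive_tool", "kwargs": {"increments": [[[0,0,0.3],[0.1,1,0],0],[[0,0,0.3],[0.1,1,0],0],[[0,0,0],[0,0,0],0]]}}

```text
time_s: 17.82
ee_pos: [0.5948, 0.1704, 0.0509]
eef_rot: [-3.142, -0.0, 0.626]
force: [-0.3, 1.6, 0.4]
grip_width: 0.0008
```

Call:
{"fn": "drive_tool", "kwargs": {"increments": [[[0,0,0.3],[0.1,1,0],0],[[0,0,0.3],[0.1,1,0],0],[[0,0,0],[0,0,0],0]]}}

```text
time_s: 18.2
ee_pos: [0.596, 0.1692, 0.0509]
eef_rot: [-3.141, 0.0, 0.616]
force: [-2.5, 4.2, 1.8]
grip_width: 0.0005
```

```bash
python3 st.py 10 top wrist; python3 - <<'E'
from h import *
im=cv2.imread('pics/wrist10.png'); cv2.imwrite('pics/wrist10z.png',cv2.resize(im[200:380,20:340],None,fx=2.4,fy=2.4,interpolation=cv2.INTER_CUBIC))
E
```

```text
18.2 [0.596  0.1692 0.0509] [-1.7997e+02  1.0000e-02  3.5290e+01] [-2.52  4.19  1.79]
radial 0.10172174845369002 tang 0.07975923459672846
```

View pics/top10z.png

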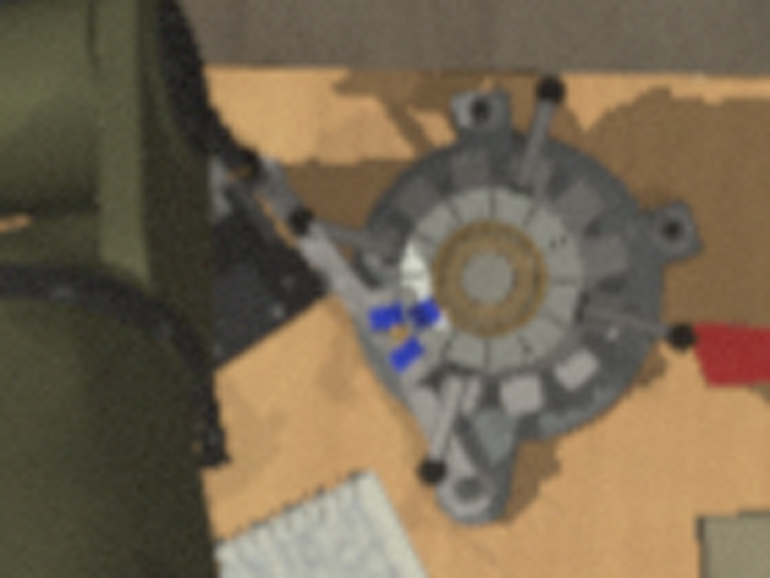

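View pics/wrist10z.png

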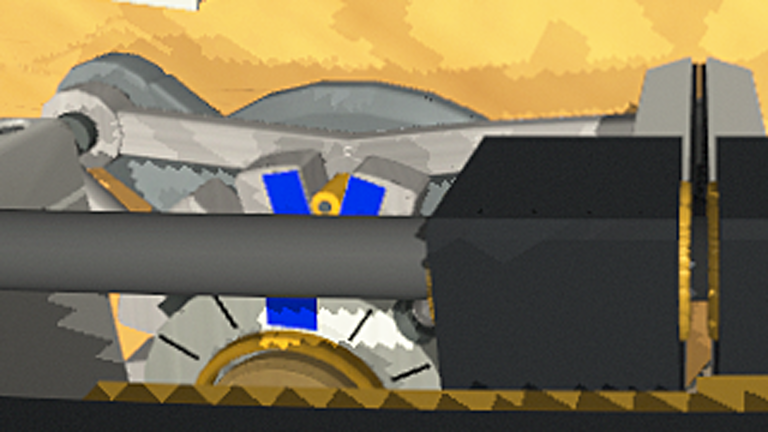

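The force is rising to about 5 N. I'll press a little more to confirm the stop.

Call:
{"fn": "drive_tool", "kwargs": {"increments": [[[0,0,0],[0,1,0],0],[[0,0,0],[0,0,0],0],[[0,0,0],[0,0,0],0]]}}

```text
time_s: 18.68
ee_pos: [0.5964, 0.1685, 0.0509]
eef_rot: [-3.141, 0.0, 0.616]
force: [-3.0, 6.3, 0.3]
grip_width: 0.0007
```

Call:
{"fn": "drive_tool", "kwargs": {"increments": [[[0,0,0],[0,1,0],0],[[0,0,0],[0,0,0],0],[[0,0,0],[0,0,0],0]]}}

```text
time_s: 19.05
ee_pos: [0.5968, 0.168, 0.0509]
eef_rot: [-3.14, 0.0, 0.616]
force: [-4.7, 7.8, 1.7]
grip_width: 0.0006
```

Call:
{"fn": "drive_tool", "kwargs": {"increments": [[[0,0,0],[0,1.5,0],0],[[0,0,0],[0,1.5,0],0],[[0,0,0],[0,0,0],0],[[0,0,0],[0,0,0],0]]}}

```text
time_s: 19.55
ee_pos: [0.5978, 0.1668, 0.0508]
eef_rot: [-3.138, 0.001, 0.617]
force: [-10.3, 15.8, 3.4]
grip_width: 0.0001
```

Call:
{"fn": "drive_tool", "kwargs": {"increments": [[[0,0,0],[0,-3,0],0],[[0,0,0],[0,-3,0],0],[[0,0,0],[0,-6,0],0],[[0,0,0],[0,-10,0],0],[[0,0,0],[0,-8,0],0],[[0,0,0],[0,0,-20],0],[[0,0,0],[0,0,-40],0],[[0,0,0],[0,0,-40],0],[[0,0,0],[0,0,-40],0],[[0,0,0],[-10,-20,-20],0],[[0,0,0],[-20,-40,0],0],[[0,0,0],[-20,-30,0],0],[[0,0,0],[-10,-10,0],0],[[0,0,0],[0,0,0],0]]}}

```text
time_s: 21.3
ee_pos: [0.4751, 0.2362, 0.212]
eef_rot: [3.141, -0.001, 0.616]
force: [-0.6, 1.4, 0.8]
grip_width: 0.0004
```

```bash
python3 st.py 11 top wrist side
```

```text
21.3 [0.4751 0.2362 0.212 ] [ 1.7997e+02 -8.0000e-02  3.5320e+01] [-0.61  1.38  0.77]
radial 0.04190108997034699 tang 0.20430398365914004
```

View pics/top11z.png

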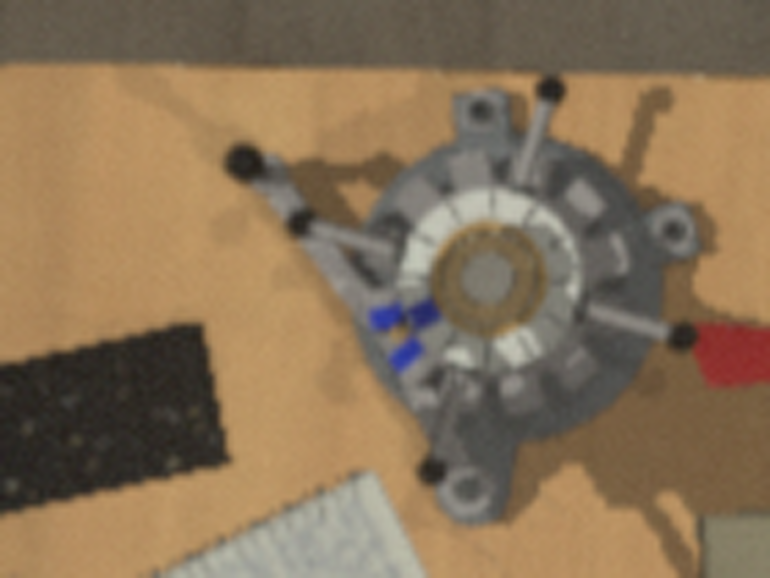

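View pics/wrist11.png

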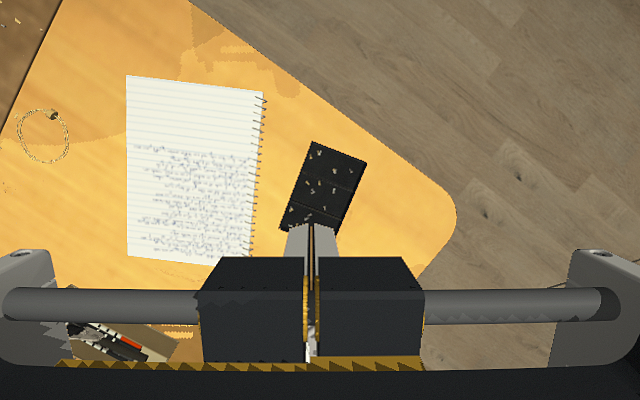

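```bash
python3 - <<'E'
from h import *
A=lambda d:np.degrees(np.arctan2(d[1],d[0]))
t=ctrl.calibration('top');P=lambda X,Y,z:onz(t,(X+.5)/5.5-.5+160,(Y+.5)/5.5-.5+140,z)[:2]
B=[P(*q,.047) for q in [(550,90),(682,335),(432,469),(300,223)]]
C=sum(B)/4; sp=np.mean([ (A(b-C)-o) for b,o in zip(B,[-15,-105,165,75])])
print('C',C.round(4),'blue ang',120+sp)
im=cv2.imread('pics/top11.png'); z=cv2.resize(im[140:245,160:300],None,fx=5.5,fy=5.5,interpolation=cv2.INTER_CUBIC)
cv2.imwrite('pics/crop11.png',cv2.resize(z[260:420,330:490],None,fx=4,fy=4))
r=P(401,332,.034); print('roller',np.linalg.norm(r-C),A(r-C))
po=P(243,162,.056); print('post',po.round(4),'r',np.linalg.norm(po-C).round(4)); pv=np.array([.4645,.0563]); print('lever ang',A(po-pv))
print('dial',P(487.5,278,.058)-C)
E
```

```text
C [0.5579 0.0452] blue ang 119.65535692785511
roller 0.047821095323071175 119.77268680178146
post [0.6065 0.1544] r 0.1195
lever ang 34.64741878721084
dial [-0.00045278 -0.00020481]
```

View pics/crop11.png

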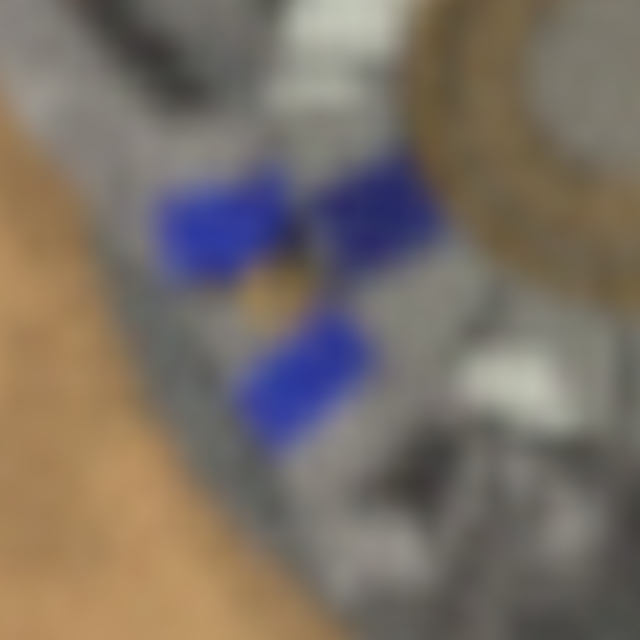

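View pics/side11.png

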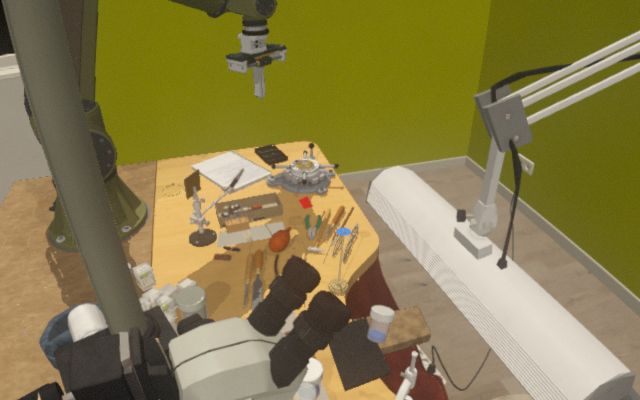

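The roller sits deep between the two blue shoulders, the dial is central, and the arm is clear. Handing in.

```bash
python3 - <<'E'
from station import ctrl
o=ctrl.get_obs(); print(o['time_s'],o['joint_vel'].round(3)); print(ctrl.hand_in())
E
```

```text
21.45 [-0.001  0.007  0.003 -0.    -0.001  0.003]
the job is handed in; nothing more can be done
None
```

The dividing table is at its blue station, with the roller home in the blue notch. I handed the job in at 21.45 s of the 64 s; hand-in reports no verdict.

With the jaws shut, I pushed one spoke about 155° anticlockwise in a single sweep. I backed off, then pushed the lever post inwards until it met a firm stop at about 19 N. After that I drew back and moved clear.

**Last checks (top camera, after drawing back):**
- **Notch:** the blue notch stands at 119.7°. The index direction, worked out from the lever pivot, lies between 119.2° and 121°.
- **Roller:** it lies between the blue shoulders at 119.8°. I measured it 47.8 mm from the axis, or roughly 49.7 mm from a closer crop, against a nominal 50.2 mm, which is within the picture's precision.
- **Lever:** it stopped at 34.6°. I had estimated about 36.7° for home from the first pictures, so the two disagree by 2°. The hard stop, the roller's depth and the post's 119.5 mm distance from the axis all point to it being fully home.
- **Dial holder:** it lies within about 0.5 mm of the centre.
- **Tools:** none of my moves came near them and they look undisturbed in the pictures, but I did not measure their positions.

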